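Zero the clamp gauge, pump the trigger clamp onto a glued block and hold

TASK

On the kitchen island a freshly glued cherry block waits in a trigger clamp. First take the stylus from its stand, press the recessed zero button of the clamp's readout fully with its tip while the clamp is still open, and put the stylus back down into its stand; then pump the clamp's trigger until the jaw pad pushes the block against the fixed stop, and finish while still holding the trigger squeezed so that the spring pad is pushed in about halfway (never all the way: that crushes the glue joint). Move the jaw only with the trigger, keep your hand off the block, and do not disturb the other things on the counter.

Things in the scene. Friction and masses are not known exactly. Their poses are not given: they have to be found in the camera images.
- clamp: Trigger clamp screwed to the counter, base 375 x 90 x 12 mm. Origin on the counter under the trigger's pivot; x along the bar from trigger to fixed stop, z up. Grey fixed handle upright at x -29 to -19 mm, 26 mm wide, top at z 185 mm; the trigger stands in front of it, pivot at z 95 mm between grey cheeks up to z 117 mm. The bar (z 28 to 44 mm) sticks out behind to x -140 mm.
- handle_back (a point): Middle of the fixed handle's back face (the side away from the trigger), at z 165 mm.
- trigger_grip (a point): Point on the trigger's front face (away from the handle), 70 mm above its pivot, z 165 mm; moves with it. Black blade 8 mm thick, 24 mm wide, top at z 184 mm. Handle back to trigger front measures 44 mm here released, 22 mm fully squeezed. Squeeze from above, one finger behind the handle and one before the trigger, or push the trigger towards the handle (clamp -x).
- trigger (a joint): Angle, 0 released to 0.32 rad fully squeezed. A spring returns it (3 to 5 N at the grip point). Squeezing moves the jaw about 54 mm per rad by a pawl on teeth of 6 mm pitch: 17 mm a full stroke, less up to 6 mm until a tooth is caught. On the return the bar stays by friction (4 N) only: a pad loaded above 4 N pushes it back when the trigger is let go, so the trigger must be held.
- jaw (a joint): How far the bar and jaw have moved towards the stop (m), 0 to 0.105.
- pad (a joint): How far the sprung rubber jaw pad is pushed back towards the black jaw plate (m): 0 free, 0.020 bottomed. Spring 0.7 N per mm. Two steel pins show in the gap between pad and jaw plate, 20 mm when free.
- pad_face (a point): Centre of the pad's front face (46 x 36 mm), the face that meets the block; moves with jaw and pad.
- stop_face (a point): Centre of the fixed stop's face, at clamp x 205 mm. Pad face to stop face is 40 mm when the block is gripped.
- block: Glued cherry block of two layers, 40 mm along the clamp's bar x 50 x 45 mm high, loose on the clamp base between pad and stop; origin at the centre of its underside, x along the bar.
- zero_top (a point): Centre of the top of the white zero button, 10 mm across, at z 36 mm, 4 mm below the top face (z 40 mm) of the grey readout box (56 x 50 x 28 mm), in a round well 12 mm across; moves down with the button.
- zero (a joint): How far the zero button is pressed down (m): 0 free, 0.004 full; springs back, 4 N fully down.
- stylus: Aluminium stylus 120 mm long, 50 g, origin at its tip, z up along its length. Tip 5 mm across for 12 mm, widening to a shaft 12 mm across at 18 mm; a collar 22 mm across and 6 mm thick from 40 to 46 mm; above it a plain 12 mm grip shaft up to 120 mm. Stands upright in the stand, hanging by its collar, tip 10 mm above the counter.
- stand: Fixed cherry block 60 x 60 x 50 mm for the stylus, origin at the centre of its underside.
- stand_hole0 (a point): Centre of the mouth of the stand's upright hole, on its top face (z 50 mm); 15 mm across, 46 mm deep.
- mug: White mug, 80 mm across, 90 mm high, leave alone; origin at centre of its underside.
- glue: White glue bottle, 44 mm across, 120 mm high, leave alone; origin at centre of its underside.
- tape: Grey tape measure, 62 x 36 x 60 mm, leave alone; origin at centre of its underside.
- offcut: Cherry offcut, 90 x 45 x 18 mm, leave alone; origin at centre of its underside.
- driver: Screwdriver with wooden handle lying down, leave alone.
- knob: Dark cabinet knob, 34 mm across, 31 mm high, leave alone; origin at centre of its underside.
- jar: Small glass jar, 44 mm across, 50 mm high, leave alone; origin at centre of its underside.

How it is judged:
By the outcome, as a careful person would: the job done as asked, in the order asked, and still so for the second after the job is handed in, while the arm keeps its last pose, push and grip.
It also fails if it takes over 67 s, if anything falls off the work surface, if the arm or the gripper's body presses on something with over 40 N, if the wrist force passes 120 N, or if a joint passes its speed limit or range.

ROBOT

A 6-joint arm with a two-finger parallel gripper is mounted at the origin on the work surface. World frame = base frame: x ahead of the robot, y to its left, z up, the work surface at z = 0. Lengths are in m, angles in degrees, forces in N, time in s.
With the tool pointing down it reaches from about 0.3 to 0.75 m from the base axis. Payload 8.5 kg.
Tool frame: the origin (TCP) lies on the centre line of the jaws, within the pads' length; the fingertips stand tips_ahead ahead of it and the grasp point (between the pads) lies 3 mm ahead of it (tips_ahead is the distance from the TCP to the fingertips, in m); z points along the fingers, y is the line along which they close (so a half turn about z gives the same grasp; the last joint's range is limited). The gripper opens to 85 mm and grips with 20 to 120 N. Pads are 22 mm wide; open, the fingers measure 114 mm over their backs; the gripper's body (76 mm by 85 mm) begins 54 mm behind the grasp point. The pads swing forward as they close: fully open they stand 13 mm farther back than shut.
Start: joints at [-78.799, 21.807, 74.336, -0, 83.858, -12.336], TCP at [0.22, -0.504, 0.228] pointing down, gripper open.
Joint ranges: [-178.18, 178.18], [-50.72, 133.34], [12.68, 142.11], [-81.47, 261.47], [9.98, 163.14], [-165.26, 165.26]. Speed limits (degrees/s): [136.94, 136.94, 180, 180, 180, 180].

INTERFACE

Orientations are given as a 3x3 rotation matrix whose columns are the frame's x, y, z axes.
In Python, from rig import observe, get_image, close_job, tips_ahead gives the robot as it stands.
- The arm moves only by the tool shift_gripper, called after "Call:" by a JSON object that holds its "api" and its "payload". Schema: {"type":"object","properties":{"motion":{"type":"array","items":{"type":"array","items":{"type":"array","items":{"type":"number"},"minItems":5,"maxItems":5},"minItems":1,"maxItems":10},"minItems":1,"maxItems":1},"clamp_n":{"type":"number"},"only":{"type":"string"},"quiet":{"type":"boolean"},"lines":{"type":"string"}},"required":["motion"],"additionalProperties":false}. motion is a list that holds a single list of rows (three levels of brackets), with 1 to 10 rows, each of 5 numbers: dx, dy, dz in shares of the most that a row can go, 1 being 50 mm, then a turn about the tool's z in normalised numbers (1 is 90 degrees), then the finger opening in m; each row shifts and turns the commanded pose from where the row before left it, along the tool's axes as they then stand; what a row does not reach is not made up. A row lasts 1/10 s, in which the tool goes at most 0.05 m and 8.59 degrees, less where a joint would pass 70% of its speed; a pose out of reach is approached as far as the arm can. The fingers move at their own pace and stop on an object; clamp_n is the grip in N (left out, the last holds). Time passes only in rows, so rows that do not move let the fingers close. The tool returns the time, the measured TCP pose, the force, the opening and the grip force at its end. only (a regular expression) keeps the lines of the reply that match it, lines (a string "A,B") keeps lines A to B, and quiet returns only ok. No shift or turn number may pass 1 either way. Input that does not fit is refused with a message, and nothing moves.
- observe(): the state, without advancing time (a new reading comes with each control period).
- get_image(name): name is "scene" or "top" or "wrist"; returns a dict with "pixels" (420x560x3 uint8, red, green, blue), "depth" (420x560 float32, m along the optical axis (not along the pixel's ray), 0 where there is no reading), "K" (3x3 intrinsics, pixels), "extrinsics" (4x4, takes a point from world to camera coordinates). Camera axes: x right, y down, z forward; pixel columns grow to the right and rows downward; lengths in m; the calibration is good to about 2 mm. A picture is of the moment at which its call begins.
- close_job(): hands the job in; it is judged then, once.
The state is a dict: "time_s": time; "q": joint angles; "qvel": joint speeds; "joint_efforts": joint torques, N m; "position": TCP position; "tool_rot": TCP orientation; "ft_force": force on the tool from outside, world axes, zero at the start; "wrist_torque": the same for the moment, N m; "grip_width": finger opening in m; "gripper_force": force on a finger pad.
Only numpy, scipy, OpenCV 4.12 (cv2) and the standard library are available. Lean on these libraries where they do the work, as an engineer would, in place of code of your own. Each camera call takes 0.05 s, during which the arm holds its last target. There are 200 camera calls.

## Working session

There is one attempt and no reset: what is moved stays moved. The work goes in short steps, Python scripts to look and compute and a tool call to move; the robot and the scene stay as the last step left them, time stands still between calls to the robot, and variables do not carry over. Pictures are saved under pics/ and viewed, at most 10 in all, crops included, and the job is handed in when it is done.

```bash
ls; mkdir -p pics; python3 - <<'E'
from rig import *
import cv2,numpy as np
s=observe();print(s);print(tips_ahead)
ims=[get_image(n) for n in("top","scene")]
for n,i in zip(("top","scene"),ims):
    cv2.imwrite(f"pics/{n}0.png",cv2.cvtColor(i["pixels"],cv2.COLOR_RGB2BGR));np.savez(f"{n}0.npz",**i)
    print(i["K"],i["extrinsics"])
E
```

```text
pics
{'time_s': 0.0, 'q': array([-7.87978611e+01,  2.18416987e+01,  7.43854979e+01, -4.70737073e-04,
        8.38594386e+01, -1.23350624e+01]), 'qvel': array([ 0.06796174,  0.06057104,  0.0470021 , -0.01970235, -0.02227121,
       -0.04213959]), 'joint_efforts': array([ 1.34141577e-03, -4.48454010e+01, -2.31279588e+01, -1.41517889e-04,
        4.63655277e-03, -1.54852711e-05]), 'position': array([ 0.21958049, -0.50393093,  0.22760077]), 'tool_rot': array([[ 9.16800673e-01,  3.99345007e-01, -3.01764370e-04],
       [ 3.99344997e-01, -9.16799530e-01,  1.48167455e-03],
       [ 3.15041901e-04, -1.47890832e-03, -9.99998857e-01]]), 'ft_force': array([ 0.15529985, -0.27625124,  0.18775303]), 'wrist_torque': array([ 0.00099636,  0.01083739, -0.00939634]), 'gripper_force': 0.0, 'grip_width': 0.08511423465599191}
0.022
[[445.10521221   0.         280.46641936]
 [  0.         445.10521221 216.79267533]
 [  0.           0.           1.        ]] [[ 0.02281501 -0.99970073  0.00882713 -0.05363294]
 [-0.9911775  -0.02377182 -0.13039193  0.58554983]
 [ 0.13056274 -0.00577436 -0.99142323  1.27115005]
 [ 0.          0.          0.          1.        ]]
[[415.77226631   0.         285.37658692]
 [  0.         415.77226631 206.26976407]
 [  0.           0.           1.        ]] [[ 0.1838944   0.98293212  0.00522506 -0.08111442]
 [ 0.63693189 -0.11510994 -0.76227782 -0.25459478]
 [-0.74866589  0.14350663 -0.64722888  1.61470676]
 [ 0.          0.          0.          1.        ]]
```

View pics/top0.png

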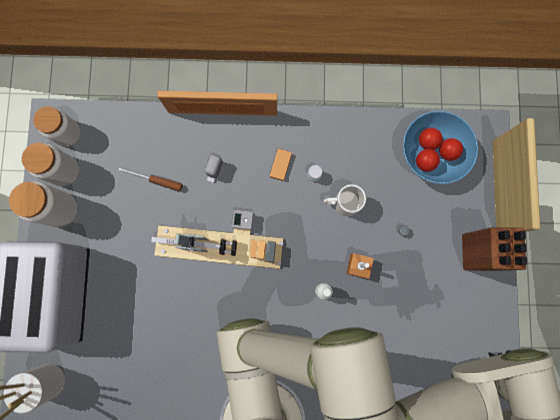

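View pics/scene0.png

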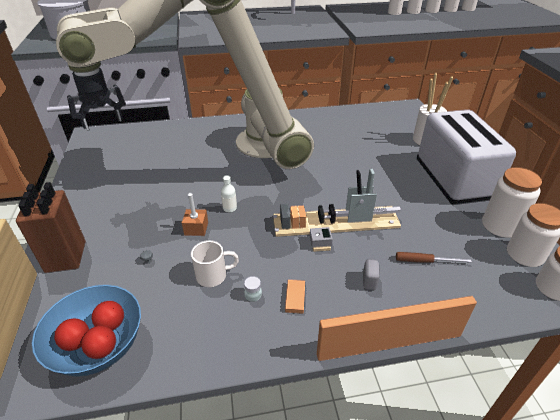

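The top view shows the stand and stylus at about (361,265), the clamp running from (155,240) to (283,255) with its handle on the left at (185,240), and the readout at (242,218). I'll enlarge this area.

```bash
cat > h.py <<'E'
import numpy as np
def ray(im,u,v,z):
    "world point on pixel ray at height z"
    K,E=im["K"],im["extrinsics"];R,t=E[:3,:3],E[:3,3]
    c=-R.T@t;d=R.T@np.linalg.inv(K)@[u,v,1.]
    return c+d*(z-c[2])/d[2]
def proj(im,p):
    q=im["extrinsics"][:3,:3]@p+im["extrinsics"][:3,3];q=im["K"]@q;return q[:2]/q[2]
def pt(im,u,v):
    K,E=im["K"],im["extrinsics"];d=im["depth"][int(round(v)),int(round(u))]
    return E[:3,:3].T@(np.linalg.inv(K)@[u,v,1.]*d-E[:3,3])
E
python3 - <<'E'
import cv2
a=cv2.imread("pics/top0.png")
cv2.imwrite("pics/c1.png",cv2.resize(a[200:280,145:295],None,fx=5.3,fy=5.3,interpolation=cv2.INTER_CUBIC))
b=a[240:290,335:385]
s=cv2.imread("pics/scene0.png")[160:255,180:420]
b=cv2.resize(b,(400,400),interpolation=cv2.INTER_CUBIC)
cv2.imwrite("pics/c2.png",b)
E
```

```text
(no output)
```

View pics/c1.png

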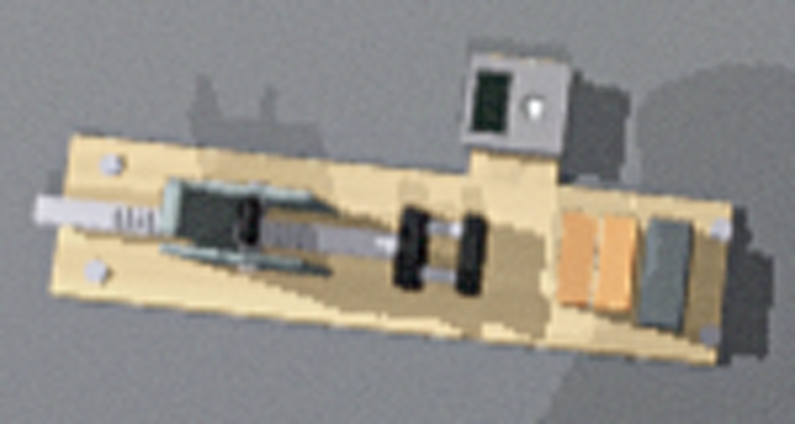

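View pics/c2.png

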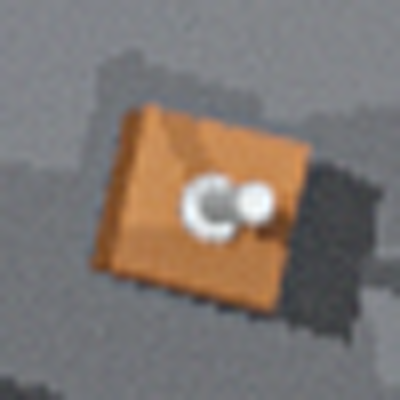

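Crop 1 (scale 5.3): the base corners are at (73,135), (733,203), (717,363) and (52,293), and the button is at (535,108). The jaw plate is at (410,248), the pad at (470,253), the block at 558–638 and the stop at (665,272). Crop 2 (scale 8): the stylus top is at (256,202), the collar at (212,208), and the stand top corners at (150,105), (312,147) and (275,312).

```bash
python3 - <<'E'
import numpy as np
from h import *
t=dict(np.load("top0.npz"));np.set_printoptions(precision=4,suppress=True)
c1=lambda x,y:(145+(x+.5)/5.3-.5,200+(y+.5)/5.3-.5)
c2=lambda x,y:(335+(x+.5)/8-.5,240+(y+.5)/8-.5)
C=[ray(t,*c1(*p),.012) for p in[(73,135),(733,203),(717,363),(52,293)]]
C=np.array(C);print(C);print([np.linalg.norm(C[i]-C[(i+1)%4]) for i in range(4)])
xa=(C[1]-C[0]+C[2]-C[3])[:2];xa/=np.linalg.norm(xa);print("xaxis",xa,np.degrees(np.arctan2(xa[1],xa[0])))
ya=np.array([-xa[1],xa[0]])
print("button",ray(t,*c1(535,108),.036))
box=np.array([ray(t,*c1(*p),.04) for p in[(472,53),(573,66),(560,158),(462,145)]]);print("box ctr",box.mean(0),[np.linalg.norm(box[i]-box[(i+1)%4]) for i in range(4)])
print("stylus top",ray(t,*c2(256,202),.130),"collar",ray(t,*c2(212,208),.056))
S=np.array([ray(t,*c2(*p),.05) for p in[(150,105),(312,147),(275,312),(112,270)]]);print("stand",S.mean(0),[np.linalg.norm(S[i]-S[(i+1)%4]) for i in range(4)])
print("stand angle",np.degrees(np.arctan2(*(S[1]-S[0])[[1,0]])))
# depth points in the clamp frame relative to base centre
m=C.mean(0)
for name in("top","scene"):
    im=dict(np.load(name+"0.npz"));K,E=im["K"],im["extrinsics"]
    v,u=np.mgrid[0:420,0:560];d=im["depth"]
    P=np.stack([(u-K[0,2])/K[0,0]*d,(v-K[1,2])/K[1,1]*d,d],-1)-E[:3,3];P=P@E[:3,:3]
    P=P[d>0];q=P[:,:2]-m[:2];L=np.c_[q@xa,q@ya,P[:,2]]
    L=L[(abs(L[:,0])<.21)&(abs(L[:,1])<.05)]
    for lo,hi in((.176,.2),(.13,.176),(.05,.1)):
        k=L[(L[:,2]>lo)&(L[:,2]<hi)];print(name,lo,len(k));
        if len(k):
            h,e=np.histogram(k[:,0],np.arange(-.2,.21,.005));print([(round(e[i],3),int(n),round(float(k[(k[:,0]>=e[i])&(k[:,0]<e[i+1]),1].mean()),4)) for i,n in enumerate(h) if n])
E
```

```text
[[ 0.5565  0.3241  0.012 ]
 [ 0.5268 -0.0488  0.012 ]
 [ 0.4371 -0.0418  0.012 ]
 [ 0.4674  0.3306  0.012 ]]
[np.float64(0.374063706416217), np.float64(0.08996256344428977), np.float64(0.3736778657465382), np.float64(0.08926028782672296)]
xaxis [-0.0802 -0.9968] -94.60089488838656
button [0.5751 0.0626 0.036 ]
box ctr [0.5758 0.0725 0.04  ] [np.float64(0.05657252986507657), np.float64(0.05176253613570696), np.float64(0.05463929603795164), np.float64(0.05159789624548192)]
stylus top [ 0.4494 -0.2749  0.13  ] collar [ 0.4489 -0.274   0.056 ]
stand [ 0.449  -0.2752  0.05  ] [np.float64(0.060149593240788335), np.float64(0.06083257714503331), np.float64(0.06013091404471976), np.float64(0.06099164876710299)]
stand angle -103.23220749099367
top 0.176 72
[(np.float64(-0.095), 8, -0.0016), (np.float64(-0.09), 22, 0.0009), (np.float64(-0.085), 14, 0.0), (np.float64(-0.055), 10, -0.0003), (np.float64(-0.05), 18, 0.0009)]
top 0.13 44
[(np.float64(-0.09), 2, -0.0123), (np.float64(-0.085), 36, 0.0006), (np.float64(-0.055), 4, -0.0088), (np.float64(-0.05), 2, -0.0021)]
top 0.05 660
[(np.float64(-0.
[... 2215 characters left out ...]
64(0.005), 17, 0.0062), (np.float64(0.01), 21, 0.0033), (np.float64(0.015), 14, 0.007), (np.float64(0.035), 1, -0.011), (np.float64(0.04), 17, 0.0061), (np.float64(0.045), 16, 0.0065), (np.float64(0.05), 2, -0.0085), (np.float64(0.09), 2, 0.0066), (np.float64(0.095), 23, 0.0098), (np.float64(0.1), 20, 0.0081), (np.float64(0.105), 22, 0.0103), (np.float64(0.11), 23, 0.0071), (np.float64(0.115), 21, 0.0063), (np.float64(0.12), 20, 0.0082), (np.float64(0.125), 21, 0.0087), (np.float64(0.13), 18, 0.0087), (np.float64(0.135), 5, 0.0134), (np.float64(0.14), 23, 0.0063), (np.float64(0.145), 29, 0.0088), (np.float64(0.15), 29, 0.0101), (np.float64(0.155), 27, 0.0055), (np.float64(0.16), 29, 0.0069)]
```

The manual's scale: shifts go in shares of 50 mm and turns go in shares of 90 degrees. Converting my numbers, 7.1 degrees / 90 = 0.0789.

Call:
{"api": "shift_gripper", "payload": {"motion": [[[0,0,0,0.0778,0.06],[0,0,0,0.0778,0.06],[0,0,0,0.0778,0.06],[0,0,0,0.0789,0.06]]], "clamp_n": 30}}

```text
time_s: 0.5
position: [0.2196, -0.504, 0.2279]
tool_rot: [[0.996, -0.085, -0.0], [-0.085, -0.996, 0.001], [-0.0, -0.001, -1.0]]
ft_force: [0.1, 0.5, -0.3]
grip_width: 0.0601
gripper_force: 0.0
```

Call:
{"api": "shift_gripper", "payload": {"motion": [[[0.526,-0.618,0,0,0.06],[0.526,-0.618,0,0,0.06],[0.526,-0.618,0,0,0.06],[0.526,-0.618,0,0,0.06],[0.526,-0.618,0,0,0.06],[0.526,-0.618,0,0,0.06],[0.526,-0.618,0,0,0.06],[0.526,-0.618,0,0,0.06],[0,0,0,0,0.06],[0,0,0,0,0.06]]]}}

```text
time_s: 1.5
position: [0.4492, -0.2741, 0.2279]
tool_rot: [[0.997, -0.078, -0.001], [-0.078, -0.997, 0.0], [-0.001, -0.0, -1.0]]
ft_force: [-0.7, -0.6, 0.5]
grip_width: 0.0601
gripper_force: 0.0
```

```bash
cat > cam.py <<'E'
import sys,cv2,numpy as np
from rig import *
# python3 cam.py out view[:u0,u1,v0,v1,f] ... ; side by side rows saved
def grab(n,out):
    i=get_image(n);np.savez(out+".npz",**i);return i
if __name__=="__main__":
    out,n=sys.argv[1:3];i=grab(n,out);a=cv2.cvtColor(i["pixels"],cv2.COLOR_RGB2BGR)
    if len(sys.argv)>3:
        u0,u1,v0,v1,f=map(int,sys.argv[3].split(","));a=cv2.resize(a[v0:v1,u0:u1],None,fx=f,fy=f,interpolation=cv2.INTER_CUBIC)
    cv2.imwrite(f"pics/{out}.png",a);print(np.round(i["K"],1).tolist(),np.round(i["extrinsics"],4).tolist())
    s=observe();print(s["position"],s["tool_rot"].round(4).tolist(),s["time_s"],s["q"].round(1))
E
python3 cam.py w1 wrist
```

```text
[[316.6, 0.0, 277.8], [0.0, 316.6, 207.8], [0.0, 0.0, 1.0]] [[-0.0774, -0.997, 0.0004, -0.2394], [-0.9522, 0.0741, 0.2964, 0.4099], [-0.2955, 0.0226, -0.9551, 0.518], [0.0, 0.0, 0.0, 1.0]]
[ 0.44872816 -0.27472823  0.22794838] [[0.9968, -0.0793, -0.0007], [-0.0793, -0.9968, 0.0002], [-0.0007, -0.0001, -1.0]] 1.55 [-44.4  19.4  78.1  -0.   82.5  50.2]
```

View pics/w1.png

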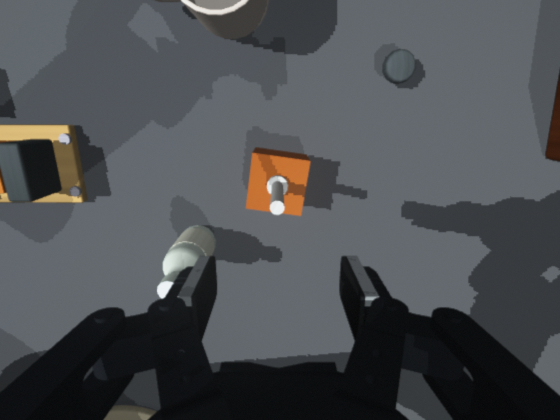

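In the wrist view, the stylus top is at (277,208), the collar at (277,185), and the glue bottle at (185,255) lies beside the left finger.

```bash
python3 - <<'E'
import numpy as np
from h import *
w=dict(np.load("w1.npz"))
print(ray(w,277,208,.13),ray(w,277.5,185,.056),ray(w,165,290,.12),pt(w,277,207))
S=np.mean([ray(w,*p,.05) for p in[(255,150),(310,158),(301,215),(247,209)]],0);print(S)
E
```

```text
[ 0.44939454 -0.27434431  0.13      ] [ 0.45106608 -0.27484275  0.056     ] [ 0.3761971  -0.16622147  0.12      ] [ 0.45022711 -0.27440953  0.12997698]
[ 0.45087529 -0.27558357  0.05      ]
```

Converted, 0.03 m is 0.6, 0.001 m is 0.02.

Call:
{"api": "shift_gripper", "payload": {"motion": [[[0.02,0,0.6,0,0.06],[0,0,0.6,0,0.06],[0,0,0.6,0,0.05],[0,0,0.4,0,0.04],[0,0,0.22,0,0.03],[0,0,0,0,0.02],[0,0,0,0,0.0],[0,0,0,0,0.0],[0,0,0,0,0.0],[0,0,0,0,0.0]]], "clamp_n": 40}}

```text
time_s: 2.55
position: [0.4502, -0.2747, 0.1077]
tool_rot: [[0.997, -0.079, 0.001], [-0.079, -0.997, -0.001], [0.001, 0.001, -1.0]]
ft_force: [-0.6, 0.8, 0.2]
grip_width: 0.01
gripper_force: 38.9
```

```bash
python3 -c "
from rig import observe as o;s=o();print(s['ft_force'],s['wrist_torque'],s['position'])"
```

```text
[-0.59194906  0.75685944  0.17319613] [-0.01113097  0.04678136 -0.0214631 ] [ 0.45018679 -0.27472661  0.10774387]
```

Converted, -0.03 m is -0.6, -0.02 m is -0.4.

Call:
{"api": "shift_gripper", "payload": {"motion": [[[0,0,-0.4,0,0],[0,0,-0.6,0,0],[0,0,-0.6,0,0],[0,0,-0.4,0,0]]]}}

```text
time_s: 2.95
position: [0.4503, -0.2748, 0.2096]
tool_rot: [[0.997, -0.079, 0.002], [-0.079, -0.997, -0.002], [0.002, 0.002, -1.0]]
ft_force: [0.2, -0.1, -0.8]
grip_width: 0.0102
gripper_force: 39.0
```

Call:
{"api": "shift_gripper", "payload": {"motion": [[[0.196,-0.692,0,0,0],[0.196,-0.692,0,0,0],[0.196,-0.692,0,0,0],[0.196,-0.692,0,0,0],[0.196,-0.692,0,0,0],[0.196,-0.692,0,0,0],[0.196,-0.692,0,0,0],[0.196,-0.692,0,0,0],[0.196,-0.692,0,0,0],[0.196,-0.692,0,0,0]]]}}

```text
time_s: 3.95
position: [0.5755, 0.0641, 0.2075]
tool_rot: [[0.997, -0.079, 0.0], [-0.079, -0.997, -0.0], [0.0, 0.0, -1.0]]
ft_force: [1.1, -0.3, 0.4]
grip_width: 0.0101
gripper_force: 39.1
```

Call:
{"api": "shift_gripper", "payload": {"motion": [[[0,0,0.4,0,0],[0,0,0.6,0,0],[0,0,0,0,0],[0,0,0,0,0]]]}}

```text
time_s: 4.35
position: [0.5754, 0.0624, 0.1579]
tool_rot: [[0.997, -0.08, -0.0], [-0.08, -0.997, 0.0], [-0.0, -0.0, -1.0]]
ft_force: [-0.5, 0.5, 0.7]
grip_width: 0.0101
gripper_force: 39.1
```

```bash
python3 cam.py w2 wrist 170,370,40,240,3
```

```text
[[316.6, 0.0, 277.8], [0.0, 316.6, 207.8], [0.0, 0.0, 1.0]] [[-0.0793, -0.9969, 0.0006, 0.1068], [-0.9523, 0.0759, 0.2957, 0.5259], [-0.2948, 0.0228, -0.9553, 0.4805], [0.0, 0.0, 0.0, 1.0]]
[0.57580808 0.06229997 0.15865453] [[0.9968, -0.0798, 0.0019], [-0.0798, -0.9968, -0.0002], [0.0019, 0.0, -1.0]] 4.4 [-5.5 27.9 76.2  0.  75.8 89. ]
```

View pics/w2.png

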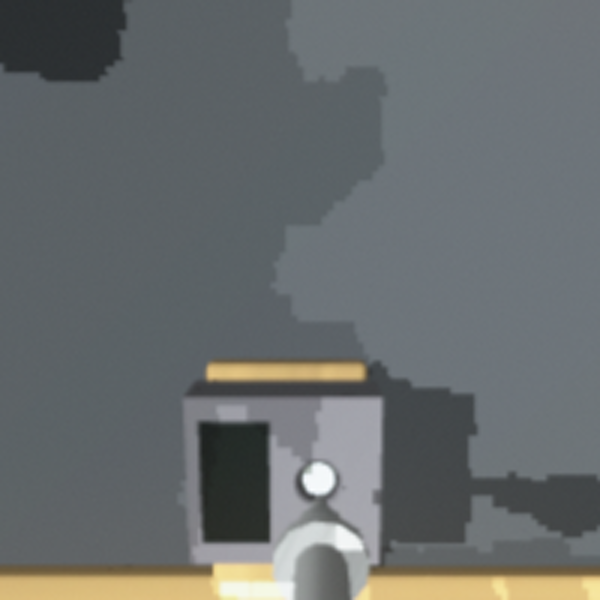

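The button is at crop (317,479). The stylus tip is at about (320,500) at its front edge.

```bash
python3 - <<'E'
import numpy as np
from h import *
w=dict(np.load("w2.npz"));c=lambda x,y:(170+(x+.5)/3-.5,40+(y+.5)/3-.5)
print("button",ray(w,*c(317,479),.036),"well",ray(w,*c(317,480),.04))
B=np.mean([ray(w,*c(*p),.04) for p in[(185,397),(383,397),(381,563),(192,562)]],0);print("box",B)
for z in(.06,):print("tip pred px",3*(proj(w,np.array([.5758,.0623,z]))-[170,40]+.5)-.5, "tip from px",ray(w,*c(320,503),z))
E
```

```text
button [0.57628768 0.06353373 0.036     ] well [0.57710606 0.0634395  0.04      ]
box [0.57724578 0.07259537 0.04      ]
tip pred px [321.1234428  504.56792591] tip from px [0.57626268 0.06256498 0.06      ]
```

Converted, 0.01 m is 0.2, -0.0007 m is -0.014.

Call:
{"api": "shift_gripper", "payload": {"motion": [[[0.01,-0.014,0.2,0,0],[0,0,0.2,0,0],[0,0,0.08,0,0],[0,0,0.02,0,0],[0,0,0,0,0]]]}}

```text
time_s: 4.9
position: [0.5759, 0.0631, 0.1324]
tool_rot: [[0.997, -0.08, 0.0], [-0.08, -0.997, -0.0], [0.0, 0.0, -1.0]]
ft_force: [0.2, 0.2, 1.2]
grip_width: 0.0101
gripper_force: 39.2
```

Call:
{"api": "shift_gripper", "payload": {"motion": [[[0,0,0.02,0,0],[0,0,0.02,0,0],[0,0,0.02,0,0],[0,0,0,0,0]]]}}

```text
time_s: 5.3
position: [0.5759, 0.0631, 0.1294]
tool_rot: [[0.997, -0.08, 0.0], [-0.08, -0.997, -0.0], [0.0, 0.0, -1.0]]
ft_force: [0.7, -0.7, 3.1]
grip_width: 0.0101
gripper_force: 39.4
```

Call:
{"api": "shift_gripper", "payload": {"motion": [[[0,0,0.02,0,0],[0,0,0,0,0],[0,0,0,0,0]]]}}

```text
time_s: 5.6
position: [0.5763, 0.0631, 0.129]
tool_rot: [[0.997, -0.08, 0.002], [-0.08, -0.997, -0.0], [0.002, 0.0, -1.0]]
ft_force: [-0.5, -0.6, 7.0]
grip_width: 0.0102
gripper_force: 39.9
```

Converted, 0.001 m is 0.02.

Call:
{"api": "shift_gripper", "payload": {"motion": [[[0,0,0.02,0,0],[0,0,0,0,0],[0,0,0,0,0]]]}}

```text
time_s: 5.9
position: [0.5767, 0.0631, 0.1288]
tool_rot: [[0.997, -0.08, 0.003], [-0.08, -0.997, -0.0], [0.004, 0.0, -1.0]]
ft_force: [-0.8, -0.7, 12.9]
grip_width: 0.0101
gripper_force: 40.4
```

Call:
{"api": "shift_gripper", "payload": {"motion": [[[0,0,-0.24,0,0],[0,0,-0.6,0,0],[0,0,-0.8,0,0],[0,0,0,0,0],[0,0,0,0,0]]]}}

```text
time_s: 6.4
position: [0.5758, 0.0632, 0.2097]
tool_rot: [[0.997, -0.08, 0.001], [-0.08, -0.997, 0.0], [0.001, -0.0, -1.0]]
ft_force: [0.7, 0.0, -1.1]
grip_width: 0.0104
gripper_force: 39.2
```

Converted, 0.0347 m is 0.694, -0.0098 m is -0.196.

Call:
{"api": "shift_gripper", "payload": {"motion": [[[-0.196,0.694,0,0,0],[-0.196,0.694,0,0,0],[-0.196,0.694,0,0,0],[-0.196,0.694,0,0,0],[-0.196,0.694,0,0,0],[-0.196,0.694,0,0,0],[-0.196,0.694,0,0,0],[-0.196,0.694,0,0,0],[-0.196,0.694,0,0,0],[-0.196,0.694,0,0,0]]]}}

```text
time_s: 7.4
position: [0.4494, -0.2758, 0.2078]
tool_rot: [[0.997, -0.08, -0.002], [-0.08, -0.997, 0.002], [-0.002, -0.002, -1.0]]
ft_force: [0.4, 0.4, 0.4]
grip_width: 0.0104
gripper_force: 39.1
```

Call:
{"api": "shift_gripper", "payload": {"motion": [[[0,0,0.4,0,0],[0,0,0.4,0,0],[0,0,0,0,0],[0,0,0,0,0],[0,0,0,0,0]]]}}

```text
time_s: 7.9
position: [0.4508, -0.275, 0.1699]
tool_rot: [[0.997, -0.079, 0.001], [-0.079, -0.997, -0.001], [0.001, 0.001, -1.0]]
ft_force: [-0.0, 0.2, -0.6]
grip_width: 0.0103
gripper_force: 39.2
```

```bash
python3 -c "
from rig import observe as o
print(o()['position'])"
```

```text
[ 0.45083863 -0.27495045  0.16989051]
```

Converted, 0.01 m is 0.2, -0.0005 m is -0.01.

Call:
{"api": "shift_gripper", "payload": {"motion": [[[-0.01,-0.006,0.2,0,0],[0,0,0.2,0,0],[0,0,0.2,0,0],[0,0,0.2,0,0],[0,0,0.2,0,0],[0,0,0.12,0,0],[0,0,0.08,0,0],[0,0,0,0,0],[0,0,0,0,0]]]}}

```text
time_s: 8.8
position: [0.4502, -0.2747, 0.1094]
tool_rot: [[0.997, -0.08, 0.0], [-0.08, -0.997, -0.0], [0.0, 0.0, -1.0]]
ft_force: [-0.4, -0.1, 0.1]
grip_width: 0.0101
gripper_force: 39.2
```

Converted, 0.0015 m is 0.03.

Call:
{"api": "shift_gripper", "payload": {"motion": [[[0,0,0.03,0,0],[0,0,0,0,0],[0,0,0,0,0]]]}}

```text
time_s: 9.1
position: [0.45, -0.2747, 0.1079]
tool_rot: [[0.997, -0.08, 0.0], [-0.08, -0.997, -0.0], [0.0, 0.0, -1.0]]
ft_force: [0.5, 0.5, 0.5]
grip_width: 0.0101
gripper_force: 39.2
```

Call:
{"api": "shift_gripper", "payload": {"motion": [[[0,0,0,0,0.015],[0,0,0,0,0.025],[0,0,0,0,0.04],[0,0,0,0,0.05],[0,0,0,0,0.06],[0,0,0,0,0.06]]]}}

```text
time_s: 9.7
position: [0.45, -0.2746, 0.1077]
tool_rot: [[0.997, -0.08, -0.0], [-0.08, -0.997, -0.0], [-0.0, 0.0, -1.0]]
ft_force: [0.6, 0.3, 1.1]
grip_width: 0.0598
gripper_force: 0.0
```

Call:
{"api": "shift_gripper", "payload": {"motion": [[[0,0,-0.6,0,0.06],[0,0,-0.8,0,0.06],[0,0,-0.8,0,0.06],[0,0,-0.8,0,0.06],[0,0,0,0,0.06],[0,0,0,0,0.06]]]}}

```text
time_s: 10.3
position: [0.45, -0.2746, 0.258]
tool_rot: [[0.997, -0.08, 0.001], [-0.08, -0.997, -0.001], [0.001, 0.001, -1.0]]
ft_force: [-0.3, -0.4, -1.0]
grip_width: 0.06
gripper_force: 0.0
```

```bash
python3 cam.py w3 wrist; python3 - <<'E'
import numpy as np
from h import *
w=dict(np.load("w3.npz"));w1=dict(np.load("w1.npz"))
q=proj(w,np.array([.4494,-.2743,.13])).round().astype(int);print(q)
for dv in range(-8,9,2): print([pt(w,q[0]+du,q[1]+dv)[2].round(3) for du in range(-8,9,2)])
E
```

```text
[[316.6, 0.0, 277.8], [0.0, 316.6, 207.8], [0.0, 0.0, 1.0]] [[-0.0791, -0.9969, 0.0014, -0.2394], [-0.9525, 0.076, 0.2948, 0.4029], [-0.294, 0.022, -0.9556, 0.5463], [0.0, 0.0, 0.0, 1.0]]
[ 0.4497454  -0.2743795   0.25697549] [[0.9968, -0.0796, -0.0009], [-0.0796, -0.9968, 0.0008], [-0.0009, -0.0008, -1.0]] 10.35 [-44.3  18.4  74.8   0.   86.9  50.3]
[276 199]
[np.float64(0.05), np.float64(0.105), np.float64(0.122), np.float64(0.125), np.float64(0.127), np.float64(0.126), np.float64(0.121), np.float64(0.108), np.float64(0.051)]
[np.f
[... 645 characters left out ...]
.131), np.float64(0.05)]
[np.float64(0.051), np.float64(0.049), np.float64(0.13), np.float64(0.129), np.float64(0.13), np.float64(0.128), np.float64(0.13), np.float64(0.05), np.float64(0.049)]
[np.float64(0.05), np.float64(0.05), np.float64(0.13), np.float64(0.13), np.float64(0.129), np.float64(0.13), np.float64(0.13), np.float64(0.049), np.float64(0.05)]
[np.float64(-0.0), np.float64(-0.001), np.float64(-0.001), np.float64(-0.001), np.float64(0.049), np.float64(0.05), np.float64(0.051), np.float64(0.05), np.float64(0.051)]
[np.float64(0.0), np.float64(-0.001), np.float64(0.001), np.float64(-0.001), np.float64(-0.0), np.float64(-0.0), np.float64(-0.001), np.float64(-0.001), np.float64(-0.0)]
```

The stylus is back upright in its stand, with its top at z 0.130. Next I go over the clamp handle.

Converted, -0.049 m is -0.98, 0.0014 m is 0.028.

Call:
{"api": "shift_gripper", "payload": {"motion": [[[0.028,-0.98,0,0,0.07],[0.028,-0.98,0,0,0.07],[0.028,-0.98,0,0,0.07],[0.028,-0.98,0,0,0.07],[0.028,-0.98,0,0,0.07],[0.028,-0.98,0,0,0.07],[0.028,-0.98,0,0,0.07],[0.028,-0.98,0,0,0.07],[0.028,-0.98,0,0,0.07],[0.028,-0.98,0,0,0.07]]]}}

```text
time_s: 11.35
position: [0.5023, 0.2147, 0.2561]
tool_rot: [[0.997, -0.08, -0.003], [-0.08, -0.997, -0.001], [-0.003, 0.001, -1.0]]
ft_force: [0.8, -0.4, 0.3]
grip_width: 0.0701
gripper_force: 0.0
```

Call:
{"api": "shift_gripper", "payload": {"motion": [[[0,0,0,0,0.07],[0,0,0,0,0.07]]]}}

```text
time_s: 11.55
position: [0.5024, 0.2133, 0.2561]
tool_rot: [[0.997, -0.077, -0.003], [-0.077, -0.997, -0.001], [-0.003, 0.001, -1.0]]
ft_force: [-0.1, -0.2, -0.3]
grip_width: 0.0699
gripper_force: 0.0
```

```bash
python3 cam.py w4 wrist;python3 - <<'E'
import numpy as np
from h import *
np.set_printoptions(precision=4,suppress=True)
im=dict(np.load("w4.npz"));K,E=im["K"],im["extrinsics"];o=np.array([.5022,.2063]);xa=np.array([-.0802,-.9968]);ya=np.array([.9968,-.0802])
v,u=np.mgrid[0:420,0:560];d=im["depth"]
P=np.stack([(u-K[0,2])/K[0,0]*d,(v-K[1,2])/K[1,1]*d,d],-1)-E[:3,3];P=P@E[:3,:3]
q=P[...,:2]-o;L=np.dstack([q@xa,q@ya,P[...,2]]);L[d==0]=9
for n,lo,hi,a,b in(("tops",.18,.19,-.06,.06),("padjaw",.045,.1,.05,.15),("blk",.05,.065,.15,.202),("stop",.06,.12,.19,.24)):
    m=(L[...,2]>lo)&(L[...,2]<hi)&(L[...,0]>a)&(L[...,0]<b)&(abs(L[...,1])<.05);k=L[m]
    if n=="tops":
        for s in(k[k[:,0]<-.005],k[k[:,0]>-.005]):
            if len(s):print(n,len(s),np.percentile(s,[2,50,98],axis=0))
    elif len(k):
        h,e=np.histogram(k[:,0],np.arange(a,b,.0025));print(n,[(round(e[i]*1e3,1),int(c)) for i,c in enumerate(h) if c])
E
```

```text
[[316.6, 0.0, 277.8], [0.0, 316.6, 207.8], [0.0, 0.0, 1.0]] [[-0.0771, -0.997, 0.0017, 0.2501], [-0.9515, 0.0741, 0.2986, 0.4152], [-0.2978, 0.0214, -0.9544, 0.5508], [0.0, 0.0, 0.0, 1.0]]
[0.50258309 0.21234491 0.256457  ] [[0.9969, -0.0792, -0.0025], [-0.0792, -0.9969, -0.0008], [-0.0024, 0.001, -1.0]] 11.6 [ 10.5  20.4  71.9  -0.   87.9 105. ]
tops 448 [[-0.0271 -0.0106  0.1806]
 [-0.0224  0.0018  0.1841]
 [-0.0176  0.0132  0.1856]]
tops 319 [[ 0.0112 -0.0098  0.1802]
 [ 0.0148  0.0016  0.183 ]
 [ 0.0188  0.012   0.1845]]
padjaw [(np.float64(70.0), 105), (np.float64(72.5), 95), (np.float64(75.0), 96), (np.float64(77.5), 89), (np.float64(80.0), 93), (np.float64(82.5), 75), (np.float64(85.0),
[... 184 characters left out ...]
(np.float64(160.0), 195), (np.float64(162.5), 94), (np.float64(165.0), 106), (np.float64(167.5), 100), (np.float64(170.0), 107), (np.float64(172.5), 98), (np.float64(175.0), 100), (np.float64(177.5), 107), (np.float64(180.0), 97), (np.float64(182.5), 103), (np.float64(185.0), 104), (np.float64(187.5), 96), (np.float64(190.0), 104), (np.float64(192.5), 106), (np.float64(195.0), 100), (np.float64(197.5), 103)]
stop [(np.float64(205.0), 74), (np.float64(207.5), 124), (np.float64(210.0), 117), (np.float64(212.5), 109), (np.float64(215.0), 125), (np.float64(217.5), 125), (np.float64(220.0), 117), (np.float64(222.5), 113), (np.float64(225.0), 118), (np.float64(227.5), 94), (np.float64(230.0), 10)]
```

View pics/w4.png

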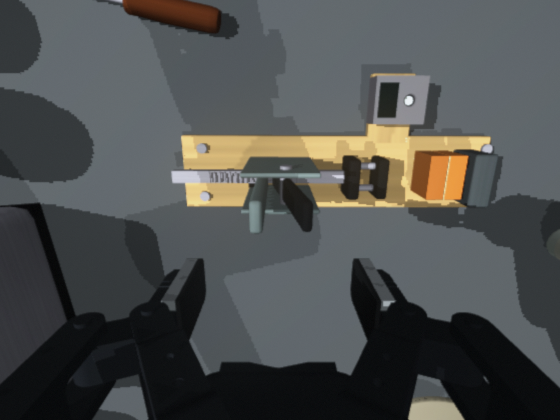

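Before moving the jaw, the wrist depth gives these clamp x values:
- pad face: about 117 mm
- block: 160–200 mm
- stop: 205 mm

Jaw travel needed is about 48 mm to grip, plus 10 mm for the pad.

Converted, 0.03 m is 0.6, 0.0015 m is 0.03.

```bash
cat > jaw.py <<'E'
import numpy as np
from rig import *
im=get_image("wrist");K,E=im["K"],im["extrinsics"];o=np.array([.5022,.2063]);xa=np.array([-.0802,-.9968]);ya=np.array([.9968,-.0802])
v,u=np.mgrid[0:420,0:560];d=im["depth"]
P=np.stack([(u-K[0,2])/K[0,0]*d,(v-K[1,2])/K[1,1]*d,d],-1)-E[:3,3];P=P@E[:3,:3]
q=P[...,:2]-o;L=np.dstack([q@xa,q@ya,P[...,2]]);L[d==0]=9
m=(L[...,2]>.05)&(L[...,2]<.09)&(L[...,0]>.055)&(L[...,0]<.235)&(abs(L[...,1])<.03);k=np.sort(L[m][:,0])*1e3
if len(k):
    g=np.r_[0,np.where(np.diff(k)>1.2)[0]+1,len(k)]
    print("segs",[(round(k[a],1),round(k[b-1],1),int(b-a)) for a,b in zip(g,g[1:]) if b-a>15])
s=observe();p=s["position"][:2]-o
print("t",s["time_s"],"tcp clamp mm",(p@xa*1e3).round(1),(p@ya*1e3).round(1),s["position"][2].round(4),"F along clamp x",(s["ft_force"][:2]@xa).round(1),"all",s["ft_force"].round(1))
E
```

Call:
{"api": "shift_gripper", "payload": {"motion": [[[0.03,0,0.4,0,0.07],[0,0,0.6,0,0.07],[0,0,0.5,0,0.07],[0,0,0.27,0,0.07],[0,0,0,0,0.07]]], "clamp_n": 60}}

```text
time_s: 12.1
position: [0.5036, 0.2108, 0.1672]
tool_rot: [[0.997, -0.082, -0.005], [-0.082, -0.997, -0.001], [-0.005, 0.001, -1.0]]
ft_force: [-0.6, -0.2, -0.1]
grip_width: 0.0703
gripper_force: 0.0
```

```bash
python3 jaw.py
```

```text
segs [(np.float64(71.0), np.float64(85.5), 880), (np.float64(104.9), np.float64(117.3), 724), (np.float64(159.5), np.float64(201.7), 3007), (np.float64(204.8), np.float64(231.1), 2495)]
t 12.15 tcp clamp mm -5.1 1.7 0.1687 F along clamp x -0.1 all [ 0.4  0.1 -0.4]
```

Call:
{"api": "shift_gripper", "payload": {"motion": [[[0,-0.12,0,0,0.07],[0,-0.12,0,0,0.07],[0,-0.1,0,0,0.07],[0,-0.1,0,0,0.07],[0,-0.1,0,0,0.07],[0,0,0,0,0.07]]]}}

```text
time_s: 12.75
position: [0.507, 0.2397, 0.1701]
tool_rot: [[0.997, -0.079, 0.002], [-0.079, -0.997, -0.001], [0.002, 0.001, -1.0]]
ft_force: [0.0, -4.3, 4.2]
grip_width: 0.07
gripper_force: 2.4
```

```bash
python3 jaw.py
```

```text
segs [(np.float64(76.2), np.float64(90.6), 890), (np.float64(110.4), np.float64(122.9), 725), (np.float64(159.0), np.float64(201.0), 2973), (np.float64(204.3), np.float64(210.5), 574)]
t 12.8 tcp clamp mm -33.5 2.1 0.17 F along clamp x 4.7 all [-0.5 -4.7  4.2]
```

Converted, -0.004 m is -0.08, -0.002 m is -0.04.

Call:
{"api": "shift_gripper", "payload": {"motion": [[[0,-0.08,0,0,0.07],[0,-0.04,0,0,0.07],[0,0,0,0,0.07]]]}}

```text
time_s: 13.1
position: [0.5075, 0.2453, 0.1698]
tool_rot: [[0.997, -0.079, 0.001], [-0.079, -0.997, -0.001], [0.001, 0.001, -1.0]]
ft_force: [-0.4, -4.9, 4.8]
grip_width: 0.0701
gripper_force: 2.7
```

```bash
python3 jaw.py
```

```text
segs [(np.float64(80.1), np.float64(94.1), 895), (np.float64(113.8), np.float64(126.4), 728), (np.float64(159.0), np.float64(201.0), 2898), (np.float64(204.5), np.float64(208.4), 205)]
t 13.15 tcp clamp mm -39.3 2.1 0.1698 F along clamp x 4.5 all [ 0.3 -4.5  4. ]
```

Call:
{"api": "shift_gripper", "payload": {"motion": [[[0,-0.04,0,0,0.07],[0,0,0,0,0.07]]]}}

```text
time_s: 13.35
position: [0.5076, 0.2472, 0.1697]
tool_rot: [[0.997, -0.079, 0.001], [-0.079, -0.997, -0.001], [0.001, 0.001, -1.0]]
ft_force: [0.9, -6.0, 3.9]
grip_width: 0.0698
gripper_force: 2.9
```

```bash
python3 jaw.py
```

```text
segs [(np.float64(81.0), np.float64(95.1), 900), (np.float64(114.4), np.float64(127.7), 734), (np.float64(159.3), np.float64(201.7), 2835), (np.float64(204.9), np.float64(208.2), 116)]
t 13.4 tcp clamp mm -41.2 2.1 0.1697 F along clamp x 5.6 all [ 0.2 -5.6  4. ]
```

Converted, 0.009 m is 0.18, 0.008 m is 0.16.

Call:
{"api": "shift_gripper", "payload": {"motion": [[[0,0.16,0,0,0.07],[0,0.18,0,0,0.07],[0,0.16,0,0,0.07],[0,0,0,0,0.07]]]}}

```text
time_s: 13.8
position: [0.5051, 0.2218, 0.1691]
tool_rot: [[0.997, -0.081, -0.001], [-0.081, -0.997, 0.001], [-0.001, -0.001, -1.0]]
ft_force: [-0.8, 0.4, -1.0]
grip_width: 0.0702
gripper_force: 0.0
```

```bash
python3 jaw.py
```

```text
segs [(np.float64(81.2), np.float64(95.3), 884), (np.float64(114.8), np.float64(127.3), 724), (np.float64(159.2), np.float64(201.1), 2993), (np.float64(204.6), np.float64(228.1), 1875)]
t 13.85 tcp clamp mm -16.1 1.7 0.1692 F along clamp x 1.0 all [-0.8 -0.9  0.2]
```

Call:
{"api": "shift_gripper", "payload": {"motion": [[[0,-0.14,0,0,0.07],[0,-0.12,0,0,0.07],[0,-0.1,0,0,0.07],[0,-0.1,0,0,0.07],[0,-0.04,0,0,0.07],[0,0,0,0,0.07]]]}}

```text
time_s: 14.45
position: [0.5075, 0.2477, 0.1696]
tool_rot: [[0.997, -0.079, 0.001], [-0.079, -0.997, -0.001], [0.001, 0.001, -1.0]]
ft_force: [-0.1, -4.9, 3.0]
grip_width: 0.0701
gripper_force: 2.7
```

```bash
python3 jaw.py
```

```text
segs [(np.float64(93.2), np.float64(107.4), 916), (np.float64(126.7), np.float64(139.5), 740), (np.float64(159.4), np.float64(201.6), 2803), (np.float64(204.5), np.float64(207.7), 104)]
t 14.5 tcp clamp mm -41.7 1.9 0.1696 F along clamp x 4.2 all [-0.4 -4.2  3.2]
```

Converted, 0.009 m is 0.18, 0.008 m is 0.16.

Call:
{"api": "shift_gripper", "payload": {"motion": [[[0,0.16,0,0,0.07],[0,0.18,0,0,0.07],[0,0.16,0,0,0.07],[0,0,0,0,0.07]]]}}

```text
time_s: 14.9
position: [0.5051, 0.2218, 0.1692]
tool_rot: [[0.997, -0.081, -0.0], [-0.081, -0.997, 0.001], [-0.001, -0.0, -1.0]]
ft_force: [-0.2, 0.1, -0.3]
grip_width: 0.0703
gripper_force: 0.0
```

Call:
{"api": "shift_gripper", "payload": {"motion": [[[0,-0.14,0,0,0.07],[0,-0.12,0,0,0.07],[0,-0.1,0,0,0.07],[0,-0.1,0,0,0.07],[0,-0.04,0,0,0.07],[0,0,0,0,0.07]]], "lines": "1,2"}}

```text
time_s: 15.5
position: [0.5075, 0.2477, 0.1696]
```

```bash
python3 jaw.py
```

```text
segs [(np.float64(105.1), np.float64(119.7), 927), (np.float64(138.9), np.float64(151.8), 756), (np.float64(159.1), np.float64(201.6), 2817), (np.float64(205.1), np.float64(207.4), 101)]
t 15.55 tcp clamp mm -41.6 2.0 0.1696 F along clamp x 5.2 all [-0.2 -5.2  3.1]
```

Call:
{"api": "shift_gripper", "payload": {"motion": [[[0,0.16,0,0,0.07],[0,0.18,0,0,0.07],[0,0.16,0,0,0.07],[0,0,0,0,0.07]]], "lines": "1,2"}}

```text
time_s: 15.95
position: [0.5051, 0.2218, 0.1691]
```

```bash
python3 jaw.py
```

```text
segs [(np.float64(105.3), np.float64(119.5), 904), (np.float64(139.1), np.float64(151.6), 737), (np.float64(159.1), np.float64(201.7), 2986), (np.float64(205.0), np.float64(227.1), 1873)]
t 16.0 tcp clamp mm -16.1 1.7 0.1693 F along clamp x 0.8 all [-0.1 -0.8 -0.4]
```

Converted, -0.007 m is -0.14, -0.005 m is -0.1.

Call:
{"api": "shift_gripper", "payload": {"motion": [[[0,-0.14,0,0,0.07],[0,-0.1,0,0,0.07],[0,-0.08,0,0,0.07],[0,-0.08,0,0,0.07],[0,-0.06,0,0,0.07],[0,-0.04,0,0,0.07],[0,0,0,0,0.07]]], "lines": "1,2"}}

```text
time_s: 16.7
position: [0.5075, 0.2476, 0.1696]
```

```bash
python3 jaw.py
```

```text
segs [(np.float64(116.7), np.float64(131.5), 937), (np.float64(150.3), np.float64(203.5), 3412), (np.float64(205.1), np.float64(207.8), 64)]
t 16.75 tcp clamp mm -41.5 2.0 0.1696 F along clamp x 4.9 all [-0.6 -4.8  3.6]
```

Call:
{"api": "shift_gripper", "payload": {"motion": [[[0,0.16,0,0,0.07],[0,0.18,0,0,0.07],[0,0.16,0,0,0.07],[0,0,0,0,0.07]]], "lines": "1,2"}}

```text
time_s: 17.15
position: [0.5052, 0.2218, 0.1691]
```

```bash
python3 jaw.py
```

```text
segs [(np.float64(117.0), np.float64(131.6), 918), (np.float64(150.3), np.float64(228.8), 5422)]
t 17.2 tcp clamp mm -16.2 1.7 0.1692 F along clamp x 0.6 all [-0.3 -0.6 -0.1]
```

Converted, -0.007 m is -0.14, -0.005 m is -0.1.

Call:
{"api": "shift_gripper", "payload": {"motion": [[[0,-0.14,0,0,0.07],[0,-0.1,0,0,0.07],[0,-0.08,0,0,0.07],[0,-0.06,0,0,0.07],[0,-0.06,0,0,0.07],[0,0,0,0,0.07],[0,0,0,0,0.07]]], "lines": "1,2"}}

```text
time_s: 17.9
position: [0.5072, 0.2442, 0.1699]
```

```bash
python3 jaw.py
```

```text
segs [(np.float64(126.3), np.float64(140.9), 945), (np.float64(153.3), np.float64(208.7), 3532)]
t 17.95 tcp clamp mm -38.1 2.0 0.1699 F along clamp x 8.5 all [-1.6 -8.4  5.6]
```

Converted, -0.002 m is -0.04, -0.0015 m is -0.03.

Call:
{"api": "shift_gripper", "payload": {"motion": [[[0,-0.04,0,0,0.07],[0,-0.03,0,0,0.07],[0,0,0,0,0.07],[0,0,0,0,0.07]]]}}

```text
time_s: 18.35
position: [0.5075, 0.2474, 0.1697]
tool_rot: [[0.997, -0.079, 0.001], [-0.079, -0.997, -0.002], [0.001, 0.002, -1.0]]
ft_force: [-1.0, -8.3, 4.4]
grip_width: 0.0702
gripper_force: 4.5
```

```bash
python3 jaw.py; python3 cam.py w5 wrist
```

```text
segs [(np.float64(127.8), np.float64(142.9), 952), (np.float64(153.3), np.float64(207.9), 3280)]
t 18.4 tcp clamp mm -41.4 2.0 0.1697 F along clamp x 7.4 all [-1.1 -7.3  4.5]
[[316.6, 0.0, 277.8], [0.0, 316.6, 207.8], [0.0, 0.0, 1.0]] [[-0.0791, -0.9969, 0.003, 0.2854], [-0.9525, 0.0765, 0.2949, 0.4438], [-0.2942, 0.0204, -0.9555, 0.4678], [0.0, 0.0, 0.0, 1.0]]
[0.50748685 0.24741067 0.16969592] [[0.9968, -0.0795, 0.0006], [-0.0795, -0.9968, -0.0025], [0.0008, 0.0025, -1.0]] 18.45 [ 14.   26.   77.6  -0.2  76.4 108.6]
```

View pics/w5.png

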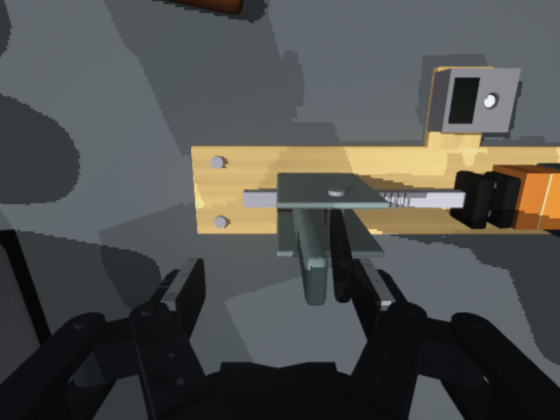

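The pad is pressing the block against the stop. The gap is 10.4 mm of 19.5, so the pad is in about 9 mm. I'll add a touch more.

Converted, -0.001 m is -0.02.

Call:
{"api": "shift_gripper", "payload": {"motion": [[[0,-0.02,0,0,0.07],[0,0,0,0,0.07],[0,0,0,0,0.07],[0,0,0,0,0.07],[0,0,0,0,0.07]]]}}

```text
time_s: 18.95
position: [0.5076, 0.2483, 0.1697]
tool_rot: [[0.997, -0.08, 0.001], [-0.08, -0.997, -0.003], [0.001, 0.003, -1.0]]
ft_force: [-1.5, -9.5, 4.0]
grip_width: 0.0705
gripper_force: 4.8
```

```bash
python3 jaw.py; python3 jaw.py
```

```text
segs [(np.float64(128.2), np.float64(143.1), 960), (np.float64(152.8), np.float64(207.6), 3217)]
t 19.0 tcp clamp mm -42.3 2.0 0.1697 F along clamp x 10.0 all [ -1.1 -10.    4.3]
segs [(np.float64(128.5), np.float64(143.4), 951), (np.float64(152.9), np.float64(208.7), 3230)]
t 19.05 tcp clamp mm -42.3 2.0 0.1696 F along clamp x 8.8 all [-1.4 -8.8  3.9]
```

The gap is now 9.5–9.7 mm, so the pad is in about 10 mm, it is steady and the trigger is held. I'm handing in.

```bash
python3 -c "
from rig import close_job;print(close_job())"
```

```text
the job is handed in; nothing more can be done
None
```

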